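# Tumbler on the stake, punch guide held at its mark

## Robot

A 6-joint arm with a two-finger parallel gripper is mounted at the origin on the work surface. World frame = base frame: x ahead of the robot, y to its left, z up, the work surface at z = 0. Lengths are in mm, angles in rad, forces in N, time in s.
With the tool pointing down it reaches from about 275 to 850 mm from the base axis. Payload 19 kg.
Tool frame: the origin (TCP) lies on the front face of the gripper's body, between the roots of the fingers; the fingertips stand 73 mm ahead of it and the grasp point (between the pads) lies r.grip_depth ahead of it (r.grip_depth is the distance from the TCP to the grasp point, in mm); z points along the fingers, y is the direction in which the jaws open and shut (so a half turn about z gives the same grasp; the last joint's range is limited). The gripper opens to 85 mm and grips with 20 to 120 N. Pads are 22 mm wide; open, the fingers measure 114 mm over their backs; the gripper's body (76 mm by 85 mm) begins 54 mm behind the grasp point. The pads swing forward as they close: fully open they stand 13 mm farther back than shut.
Start: joints at [-0.134, 0.15, 1.437, -0, 1.554, -0.134], TCP at [574.977, -0.017, 303.867] pointing down, gripper open.
Joint ranges: [-2.8, 2.8], [-0.68, 2.1], [0.12, 2.68], [-1.39, 4.53], [0.16, 2.79], [-2.81, 2.81]. Speed limits (rad/s): [1.89, 1.89, 2.22, 3.01, 3.01, 3.01].

## Interface

Orientations are given as a 3x3 rotation matrix whose columns are the frame's x, y, z axes.
In Python, from rig import r gives the robot as it stands. Calls block until the motion is done:
- r.goto(position, orientation): joint-space move of the TCP to a pose.
- r.move_linear(position, rate=150, ori=None): straight line of the TCP; ori=None keeps the orientation; rate is the mean speed in mm/s.
- r.movej(angles): joint-space move.
- r.command_gripper(opening, strength=None): finger opening in mm; strength is the grip in N (None keeps the last); returns when the fingers have stopped.
- r.wait(seconds).
- r.solve_ik(position, orientation): joint angles nearest the present ones, or None.
- r.grab_frame(name): name is "scene" or "side" or "wrist"; returns the picture (420x560x3 uint8, blue, green, red); there is no depth.
- r.camera_info(name): a dict with "fov_y" (degrees; the focal length in pixels is half the picture's height over the tangent of half this angle, whatever the lens; pixels are square), "cx", "cy" (the principal point, pixels), "rvec" (rotation vector, rad) and "tvec" (3), from world to camera coordinates, as OpenCV has them. Camera axes: x right, y down, z forward; pixel columns grow to the right and rows downward; lengths in mm; the calibration is good to about 2 mm. A picture is of the moment at which its call begins: read the wrist's pose just before it. camera_info takes no time and is no camera call; for the wrist camera it gives the pose at the moment of the call.
A pose or a line that the arm cannot do raises r.MotionError and nothing moves.
- r.hand_in(): hands the job in, once; it reports no verdict.
Readings, each from a call of its own:
- r.current_time_s(): time.
- r.current_joint_pos(): joint angles.
- r.current_qvel(): joint speeds.
- r.current_joint_torque(): joint torques, N m.
- r.current_eef_pos(): TCP position.
- r.current_eef_rot(): TCP orientation.
- r.current_ft_force(): force on the tool from outside, world axes, zero at the start.
- r.current_torque(): the same for the moment, N m.
- r.current_finger_gap(): finger opening in mm.
Only numpy, scipy, OpenCV 4.12 (cv2) and the standard library are available. Lean on these libraries where they do the work, as an engineer would, in place of code of your own. Each camera call takes 0.05 s, during which the arm holds its last target.

## Task

Get the jig ready for the coppersmith to punch a border: take the copper tumbler lying in the cradle, put it upside down over the jig's upright steel stake so that its rim rests on the base plate, and let go of it. Then pull the spring-return slide out by its wooden handle until its pointer is level with the mark on the scale rail, and keep holding it there: the program finishes while gripping the handle, because the slide springs back if it is released. Leave the tumbler on the stake and do not shove aside the cup stacks, hammer and punch that lie around.

Things in the scene. Friction and masses are not known exactly. Their poses are not given: they have to be found in the camera images.
- tumbler: Straight-sided plain copper tumbler, outer diameter 52 mm, height 76 mm, wall 3 mm, closed end 4 mm thick, about 0.12 kg. Origin on its axis, halfway along its height; its own +x axis runs along the axis from the closed end to the open mouth. It starts lying level on its side on the cradle's two rods, mouth roughly away from the robot, its axis about 52 mm above the bench.
- cradle: Low fixed wooden cradle under the tumbler: a board 130 x 75 x 12 mm (its x, y, z) with two steel rods 10 mm thick along its x axis, 30 mm apart, tops 30 mm above the bench. Origin at the centre of its underside. The rods lie under the tumbler's lower half, so that fingers can pass beside the tumbler down to the height of the rods' tops.
- jig: Fixed jig: dark steel base plate 250 x 250 x 12 mm, origin at the centre of its underside, z up, x away from the robot (turned by up to 0.25 rad). On it, in its frame: the upright stake at x 0, y -65 mm; a track block 46 mm wide, its top 30 mm above the bench, along x at y +60 mm that carries the slide; a ticked scale rail 12 mm wide along x at y +114 mm, its top 34 mm above the bench.
- stake_top (a point): Centre of the top of the jig's upright round steel stake, 64 mm above the bench (52 mm above the base plate's top). The stake is 38 mm in diameter up to 36 mm above the plate, then narrows to 16 mm at its top. The tumbler (bore 46 mm) goes over it with 4 mm of play all round; seated mouth down with its rim on the plate, the tumbler's centre is 50 mm and its closed top 88 mm above the bench.
- slide (a joint): Travel of the slide in m: 0 at home (where its spring keeps it), growing as it is pulled out along the jig's -x direction (towards the robot), stop at 0.095. Spring: about 4 N at home, plus 110 N per m of travel (12 N at 75 mm). The slide also carries a guide arm 44 mm high that at home crosses the plate 85 mm beyond the stake (jig +x) and at its full travel stops beside it; the arm's steel tip, 60 mm above the bench, passes at least 10 mm clear of the seated tumbler.
- handle (a point): Middle of the slide's wooden handle, an upright round knob 24 mm in diameter and 46 mm tall, from 50 to 96 mm above the bench; this point is on its axis at 73 mm. It moves with the slide. At home it is at x 0, y +60 mm in the jig's frame; nothing stands within 45 mm of it as high as its lower end.
- pointer (a point): Tip of the slide's pointer, a flat steel finger 5 mm wide that lies over the gap beside the scale rail; moves with the slide, at home at x +45 mm, y +105 mm in the jig's frame, 40 mm above the bench.
- mark: The mark: a small dark steel fin 5 mm thick (along x), 12 mm wide and 20 mm tall, standing on the scale rail; fixed, and set somewhere 40 to 75 mm from the pointer's home, on the side towards the robot. Origin at the centre of its foot, its axes parallel to the jig's; the pointer is level with it when both have the same x in the jig's frame.
- cups_a: Bystander: stack of small conical copper cups, mouth down, 62 mm in diameter, 54 mm tall. Origin at the centre of its underside.
- cups_b: Bystander: the like, 47 mm tall.
- hammer: Bystander: hammer 240 mm long lying flat. Its x axis runs along the hammer, handle to -x, the origin about its middle.
- punch: Bystander: square steel punch 100 x 10 x 10 mm lying flat. Origin at the centre of its underside.
Not all that is in view belongs to the job. Leave any black or pink look-alike of the tumbler alone.

How it is judged (in metres and radians):
On the way:
1. the tumbler stands mouth down over the stake, rim on the base plate, let go of, with the slide still at home (horizontal distance between tumbler and stake_top below 0.008 m and height (world z) of tumbler below 0.056 m and angle between tumbler's own x axis and vertical above 3 rad and contact force between the fingers and tumbler below 0.1 N and value of joint slide below 0.015 m), for 0.3 s.
At the end, for the whole second after the job is handed in: Pointer level with the mark to 5 mm and still, held by the fingers (over 2 N on the slide), the slide clear of the tumbler; tumbler at rest mouth down (within 0.14 rad), untouched by the robot, within 8 mm of the stake's axis, its centre below 56 mm (rim on the plate) (x of pointer in the frame of mark between -0.005 and 0.005 m and velocity of joint slide between -0.01 and 0.01 m/s and contact force between the fingers and slide above 2 N and contact force between tumbler and slide below 0.1 N and horizontal distance between tumbler and stake_top below 0.008 m and height (world z) of tumbler below 0.056 m and angle between tumbler's own x axis and vertical above 3 rad and linear speed of tumbler below 0.02 m/s and contact force between the arm and tumbler below 0.1 N); the arm keeps its last pose, push and grip.
It fails at once if a bystander is shoved more than 40 mm (distance of any of cups_a, cups_b, hammer, punch from where it was at the start of the episode above 0.04 m).
It also fails if it takes over 64 s, if anything falls off the work surface, if the arm or the gripper's body presses on something with over 40 N, if the wrist force passes 120 N, or if a joint passes its speed limit or range.

## Working session

There is one attempt and no reset: what is moved stays moved. The work goes in short steps, each a Python script; the robot and the scene stay as the last script left them, time stands still between calls to the robot, and variables do not carry over. Pictures are saved under pics/ and viewed, and the job is handed in when it is done.

```bash
ls; mkdir -p pics; python3 - <<'E'
from rig import r
import cv2
print(r.current_time_s(), r.grip_depth, r.current_eef_pos(), r.current_eef_rot())
for n in ["scene","side","wrist"]:
    c=r.camera_info(n); print(n,c)
    cv2.imwrite(f"pics/{n}0.png",r.grab_frame(n))
E
```

```text
pics
0.0 53.900000000000006 [5.74860289e+02 2.05795271e-02 3.03293517e+02] [[-2.33637647e-05  9.99999322e-01 -1.16455690e-03]
 [ 9.99999984e-01  2.35700495e-05  1.77122425e-04]
 [ 1.77149753e-04 -1.16455274e-03 -9.99999306e-01]]
scene {'fov_y': 47.520345938720496, 'cx': 276.5778200194249, 'cy': 207.1896228847823, 'rvec': array([ 1.9414486 ,  1.06015747, -0.54089247]), 'tvec': array([-328.09943248, -228.37577624, 1780.69220576])}
side {'fov_y': 51.72039282899556, 'cx': 277.2441847749749, 'cy': 204.52304899129524, 'rvec': array([ 0.31021725, -2.71901311,  1.30755287]), 'tvec': array([ 570.49125299,  159.56119654, 1264.32287305])}
wrist {'fov_y': 58.921697958529975, 'cx': 282.1132863657171, 'cy': 211.0187025649983, 'rvec': array([-2.87596637e+00,  7.96486288e-04,  1.37968107e-03]), 'tvec': array([-574.28327686,  -34.62742247,  377.40414492])}
```

View pics/scene0.png

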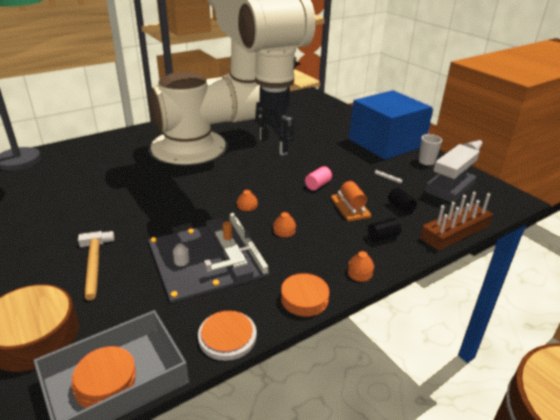

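View pics/side0.png

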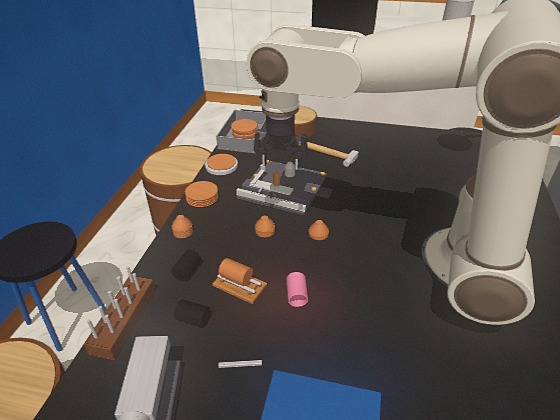

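View pics/wrist0.png

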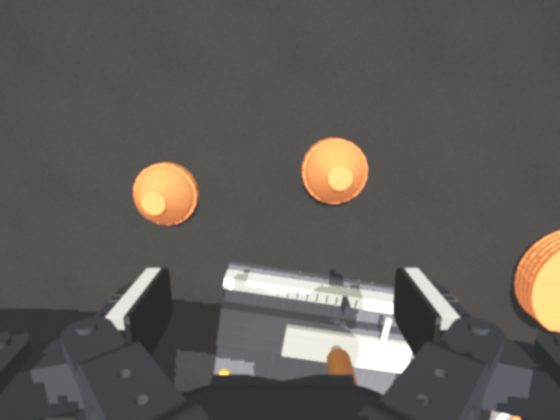

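```bash
cat > h.py <<'E'
from rig import r
import numpy as np, cv2
def cam(n):
    c=r.camera_info(n); R,_=cv2.Rodrigues(np.array(c['rvec'],float)); t=np.array(c['tvec'],float)
    f=210/np.tan(np.radians(c['fov_y'])/2)
    return dict(R=R,t=t,f=f,cx=c['cx'],cy=c['cy'],C=-R.T@t)
def pt(c,u,v,z):
    d=c['R'].T@np.array([(u-c['cx'])/c['f'],(v-c['cy'])/c['f'],1.])
    return c['C']+d*(z-c['C'][2])/d[2]
def proj(c,p):
    q=c['R']@np.array(p,float)+c['t']; return np.array([c['f']*q[0]/q[2]+c['cx'],c['f']*q[1]/q[2]+c['cy']])
def down(a):
    # z down, tool y at world angle a
    y=np.array([np.cos(a),np.sin(a),0]); z=np.array([0,0,-1.]); return np.column_stack([np.cross(y,z),y,z])
E
python3 - <<'E'
from h import *
s=cam("scene"); d=cam("side"); w=cam("wrist")
print("C",s['C'],d['C'],w['C'], "wrist fwd",w['R'][2], 'right',w['R'][0],'down',w['R'][1])
np.set_printoptions(precision=0,suppress=True)
print("tumbler",pt(s,352,195,52),pt(d,235,271,52))
print("jig stake",pt(s,181,246,64),pt(d,290,164,64))
print("handle",pt(s,227,222,96),pt(d,277,172,96))
for nm,u,v,z in [("pink",319,178,25),("cupA",247,200,27),("cupB",284,224,27),("cupC",361,267,27),("punch",388,176,5),("ham",95,238,10)]:
    print(nm,pt(s,u,v,z))
im=cv2.imread("pics/scene0.png")[165:255,290:430]; a=cv2.resize(im,None,fx=4,fy=4,interpolation=cv2.INTER_CUBIC)
im=cv2.imread("pics/side0.png")[240:320,190:310]; b=cv2.resize(im,(540,360),interpolation=cv2.INTER_CUBIC)
cv2.imwrite("pics/crop1.png",np.vstack([a[:300],cv2.resize(b,(560,300))]))
E
```

```text
C [1513.79204223 -622.6853394   807.07254036] [342.90994339 994.26120506 918.30811786] [574.661967    65.2742691  372.83668379] wrist fwd [-8.70624279e-04 -2.62532433e-01 -9.64922776e-01] right [ 9.99999516e-01 -6.70134448e-04 -7.19945521e-04] down [-4.57618942e-04 -9.64922936e-01  2.62532890e-01]
tumbler [643. 238.  52.] [645. 243.  52.]
jig stake [ 615. -297.   64.] [ 605. -283.   64.]
handle [ 624. -172.   96.] [ 628. -178.   96.]
pink [476. 245.  25.]
cupA [470. -23.  27.]
cupB [630.   3.  27.]
cupC [883.  63.  27.]
punch [561. 475.   5.]
ham [ 395. -456.   10.]
```

View pics/crop1.png

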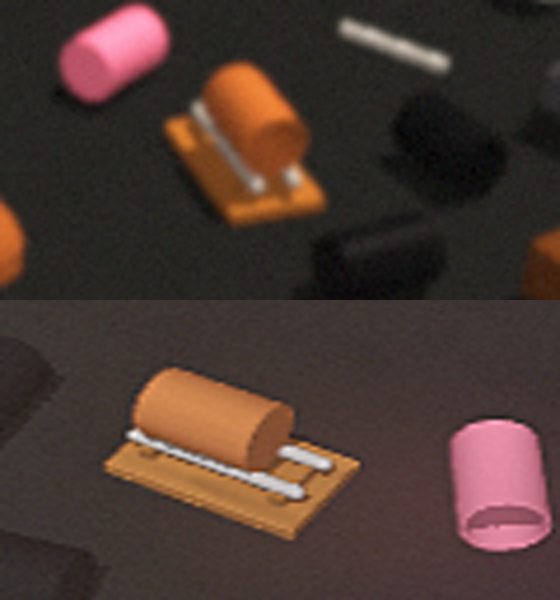

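Candidates in the scene view are the copper tumbler on the cradle (352,195), the pink look-alike (319,178), the black look-alikes (402,200) and (384,230), and conical cups (247,200), (284,224) and (361,267). I choose the copper cylinder on the two rods. In the crop its near-robot end is closed, so its mouth points away from the robot. Both views place it near (644, 240). Next I'll take close wrist views.

```bash
python3 - <<'E'
from h import *
np.set_printoptions(precision=3,suppress=True)
R0=down(0.0)
r.goto([600,-265,400],R0); print(r.current_time_s()); w=cam("wrist"); cv2.imwrite("pics/wj.png",r.grab_frame("wrist")); np.save("wj.npy",w,allow_pickle=True)
r.goto([645,205,350],R0); w=cam("wrist"); cv2.imwrite("pics/wt.png",r.grab_frame("wrist")); np.save("wt.npy",w,allow_pickle=True)
cv2.imwrite("pics/side1.png",r.grab_frame("side"));cv2.imwrite("pics/scene1.png",r.grab_frame("scene"))
print(r.current_time_s(),r.current_joint_pos(),w['C'])
E
```

```text
1.2417
3.175 [ 0.193  0.359  1.087 -0.     1.696  0.194] [645.099 269.253 419.513]
```

View pics/wj.png

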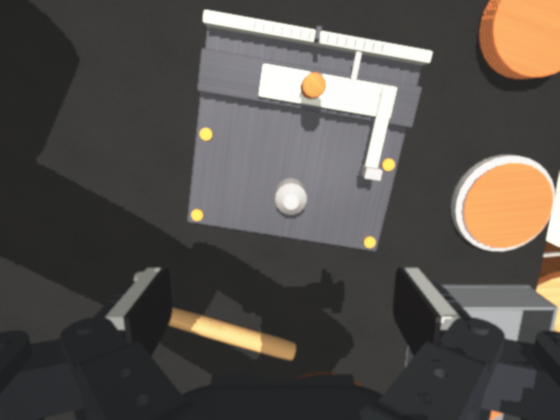

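View pics/wt.png

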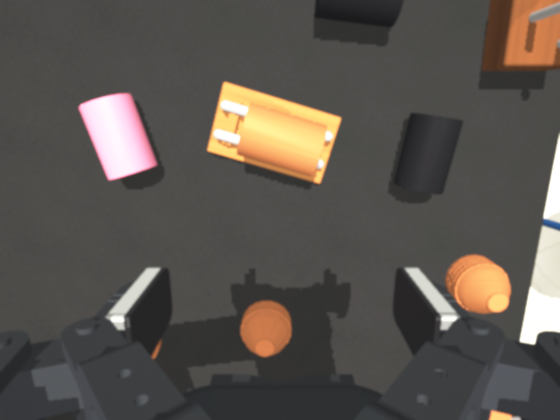

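The jig view shows the stake top at about (290,199), the handle top (314,85), the pointer tip (357,54) and the mark fin (318,34). The tumbler view shows it on the cradle at (282,140). I'll zoom both.

```bash
python3 - <<'E'
import cv2,numpy as np
a=cv2.imread("pics/wj.png")
cv2.imwrite("pics/zj1.png",cv2.resize(a[5:125,195:350+90],None,fx=3.2,fy=3.2,interpolation=cv2.INTER_CUBIC))
b=cv2.imread("pics/wt.png")
z1=cv2.resize(b[75:190,200:350],(750,575),interpolation=cv2.INTER_CUBIC); cv2.imwrite("pics/zt1.png",z1)
cv2.imwrite("pics/zj2.png",cv2.resize(a[165:260,180:400],None,fx=3.4,fy=3.4,interpolation=cv2.INTER_CUBIC))
E
```

```text
(no output)
```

View pics/zj1.png

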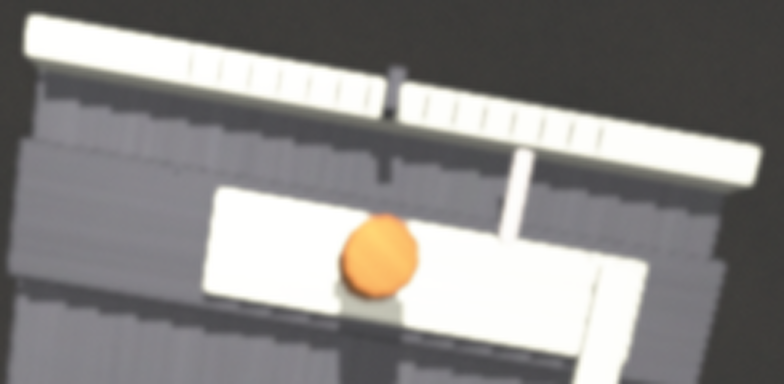

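View pics/zt1.png

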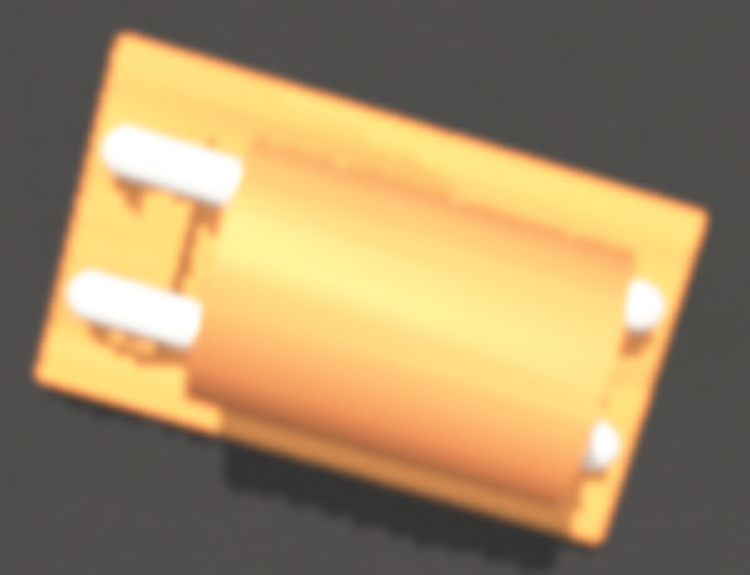

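View pics/zj2.png

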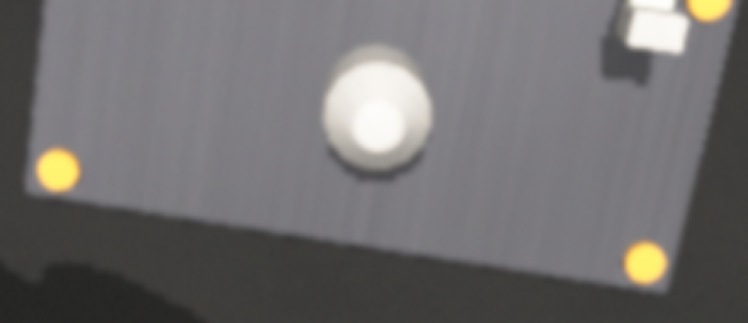

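```bash
python3 - <<'E'
from h import *
np.set_printoptions(precision=2,suppress=True)
w=np.load("wj.npy",allow_pickle=True).item(); t=np.load("wt.npy",allow_pickle=True).item()
ul,ur,lr,ll=[pt(t,200+u/5,75+v/5,52) for u,v in [(253,140),(632,252),(565,500),(190,395)]]
print("tumb",ul,ur,lr,ll); c=(ul+ur+lr+ll)/4; ax=(ur+lr-ul-ll)/2; print("centre",c,"len",np.linalg.norm(ax),"yaw",np.arctan2(ax[1],ax[0]),"dia",np.linalg.norm((ul+ur-ll-lr)/2))
cc=[pt(t,200+u/5,75+v/5,12) for u,v in [(118,32),(708,212),(603,546),(36,380)]]; print("cradle c",np.mean(cc,0),"yaw",np.arctan2(*(cc[1]-cc[0])[1::-1]),np.linalg.norm(cc[1]-cc[0]),np.linalg.norm(cc[0]-cc[3]))
P=lambda u,v,s,ou,ov,z: pt(w,ou+u/s,ov+v/s,z)
stake=P(377,125,3.4,180,165,64); hand=P(380,256,3.2,195,5,96); ptr=P(524,152,3.2,195,5,40); mk=P(395,86,3.2,195,5,54); mf=P(389,118,3.2,195,5,34)
k1=P(25,190,3.4,180,165,12);k2=P(667,292,3.4,180,165,12)
r1=P(25,14,3.2,195,5,34); r2=P(762,146,3.2,195,5,34)
yj=np.arctan2(*(k2-k1)[1::-1]); print("plate edge yaw",yj,np.linalg.norm(k2-k1),"rail yaw",np.arctan2(*(r2-r1)[1::-1]))
h=hand-stake; print("handle-stake yaw",np.arctan2(-h[0],h[1]),np.hypot(h[0],h[1]),"stake",stake,"handle",hand)
th=np.mean([yj,np.arctan2(*(r2-r1)[1::-1]),np.arctan2(-h[0],h[1])])
X=np.array([np.cos(th),np.sin(th)]);Y=np.array([-X[1],X[0]]); O=stake[:2]+65*Y
for n,p in [("stake",stake),("handle",hand),("ptr",ptr),("mark",mk),("markfoot",mf),("k1",k1),("k2",k2)]: print(n,p,"jig",(p[:2]-O)@X,(p[:2]-O)@Y)
print("th",th)
E
```

```text
tumb [615.35 275.48  52.  ] [687.93 254.61  52.  ] [675.97 206.34  52.  ] [601.8  227.34  52.  ]
centre [645.26 240.94  52.  ] len 76.30665262927994 yaw -0.27791666999769254 dia 49.86484708928349
cradle c [636.2  243.56  12.  ] yaw -0.2861650268479185 129.14032440384364 74.64600893997732
plate edge yaw -0.16583806703140513 248.41299042189985 rail yaw -0.16162714509028056
handle-stake yaw -0.16426227282697886 123.92994630129907 stake [ 609.64 -297.82   64.  ] handle [ 629.91 -175.56   96.  ]
stake [ 609.64 -297.82   64.  ] jig 4.3804928202422696e-14 -65.00000000000001
handle [ 629.91 -175.56   96.  ] jig 0.043761048347183334 58.92993857504133
ptr [ 681.9  -139.04   40.  ] jig 45.376596816069394 103.44226133684356
mark [ 636.92 -121.4    54.  ] jig -1.8725469555711758 113.50775789686814
markfoot [ 636.94 -127.57   34.  ] jig -0.8486755263755023 107.42505248708022
k1 [ 478.22 -335.85   12.  ] jig -123.45887960695381 -123.95905421405766
k2 [ 723.22 -376.85   12.  ] jig 124.95364868296701 -124.43821907106766
th -0.16390916164955485
```

```bash
cat >> h.py <<'E'
TUM=np.array([645.3,240.9,52.]); YAW=-0.28; STAKE=np.array([609.8,-297.8]); TH=-0.164
K=np.array([0,0,1.])
def tilt(psi,al,s):
    d=np.array([np.cos(psi),np.sin(psi),0]); z=np.cos(al)*d-np.sin(al)*K; y=s*np.array([-d[1],d[0],0]); return np.column_stack([np.cross(y,z),y,z])
E
python3 - <<'E'
from h import *
np.set_printoptions(precision=3,suppress=True)
gd=r.grip_depth
d=np.array([np.cos(YAW),np.sin(YAW),0])
for al in (45,55,):
  for s in (1,-1):
    a=np.radians(al)
    Rg=tilt(YAW,a,s); g=TUM-8*d
    m=Rg.T@d
    Rp=lambda psi: tilt(psi,np.pi/2-a,-s)
    print(al,s,"mouth world at place",Rp(-.45)@m)
    for nm,p,R in [("pre",g-110*Rg[:,2],Rg),("g",g,Rg),("lift",g+[0,0,90],Rg)]+[("place%.1f_%d"%(psi,h),np.array([*STAKE,58+h]),Rp(psi)) for psi in (-.2,-.45,-.7) for h in (0,80,130)]:
        q=r.solve_ik(p-gd*R[:,2],R); print(nm,q)
E
```

```text
45 1 mouth world at place [ 0. -0. -1.]
pre [ 0.578  0.131  1.911 -0.905  0.748 -0.135]
g [ 0.465  0.328  1.858 -1.046  0.587 -0.029]
lift [ 0.465  0.203  1.797 -0.843  0.698 -0.282]
place-0.2_0 [-0.731  0.227  1.979  1.046  0.427  0.172]
place-0.2_80 [-0.731  0.105  1.921  0.773  0.539  0.48 ]
place-0.2_130 [-0.731  0.045  1.87   0.662  0.622  0.613]
place-0.5_0 [-0.623  0.209  2.002  0.678  0.195  0.779]
place-0.5_80 [-0.623  0.085  1.943  0.356  0.356  1.113]
place-0.5_130 [-0.623  0.024  1.892  0.275  0.463  1.201]
place-0.7_0 [-0.507  0.226  1.981 -0.714  0.209  2.411]
place-0.7_80 [-0.507  0.104  1.922 -0.39   0.365  2.075]
place-0.7_130 [-0.507  0.043  1.872 -0.305  0.469  1.982]
45 -1 mouth world at place [ 0. -0. -1.]
pre None
g None
lift None
place-0.2_0 None
place-0.2_80 [-0.731  0.105  1.921  0.773  0.539 -2.662]
place-0.2_130 [-0.731  0.045  1.87   0.662  0.622 -2.529]
place-0.5_0 [-0.623  0.209  2.002  0.678  0.195 -2.363]
place-0.5_80 [-0.623  0.085  1.943  0.356  0.356 -2.028]
place-0.5_130 [-0.623  0.024  1.892  0.275  0.463 -1.941]
place-0.7_0 [-0.507  0.226  1.981 
[... 673 characters left out ...]
 [-0.492  0.247  2.072  4.077  0.212 -2.375]
place-0.7_80 None
place-0.7_130 [-0.492  0.026  1.983 -0.757  0.249  2.433]
55 -1 mouth world at place [ 0.  0. -1.]
pre [ 0.496  0.137  1.796 -0.574  0.832  2.658]
g [ 0.415  0.324  1.775 -0.648  0.655  2.711]
lift [ 0.415  0.215  1.703 -0.535  0.805  2.56 ]
place-0.2_0 [-0.771  0.248  2.07   1.679  0.461  2.668]
place-0.2_80 None
place-0.2_130 None
place-0.5_0 [-0.636  0.228  2.099  2.295  0.204  2.3  ]
place-0.5_80 None
place-0.5_130 [-0.636  0.002  2.008  0.708  0.236 -2.373]
place-0.7_0 [-0.492  0.247  2.072  4.077  0.212  0.767]
place-0.7_80 [-0.492  0.1    2.027 -1.21   0.182 -0.246]
place-0.7_130 [-0.492  0.026  1.983 -0.757  0.249 -0.708]
```

```bash
python3 - <<'E'
from h import *
np.set_printoptions(precision=3,suppress=True)
gd=r.grip_depth; a=np.radians(45)
d=np.array([np.cos(YAW),np.sin(YAW),0])
Rg=tilt(YAW,a,1); g=TUM-8*d; z=Rg[:,2]
r.goto(g-(gd+110)*z,Rg); print(r.current_time_s())
r.move_linear(g-gd*z,rate=120); print(r.current_time_s(),r.current_ft_force(),r.current_eef_pos()-(g-gd*z))
cv2.imwrite("pics/g_side.png",r.grab_frame("side"));cv2.imwrite("pics/g_scene.png",r.grab_frame("scene"));cv2.imwrite("pics/g_wrist.png",r.grab_frame("wrist"))
a=cv2.imread("pics/g_side.png")[210:320,170:320]; b=cv2.imread("pics/g_scene.png")[140:250,280:430]
cv2.imwrite("pics/g_crop.png",np.hstack([cv2.resize(x,(400,293),interpolation=cv2.INTER_CUBIC) for x in(a,b)]))
E
```

```text
4.25
5.3167 [ 0.552 -0.348  0.601] [-0.077  0.224  0.509]
```

View pics/g_crop.png

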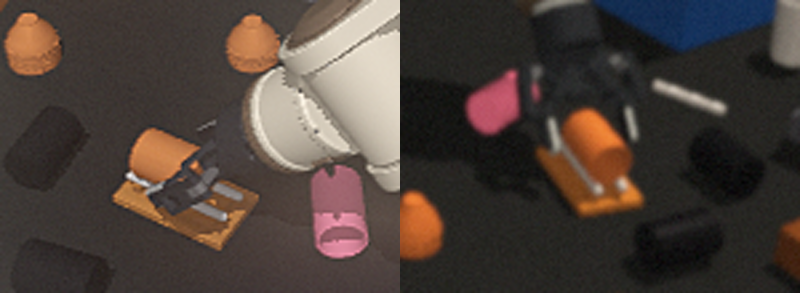

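View pics/g_wrist.png

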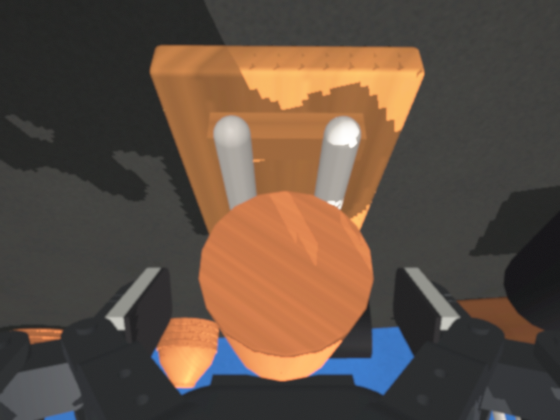

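The wrist view shows the closed end centred between the jaws at (286,272), jaw midpoint about 283. The rods are below it and nothing is touching. Gripping and lifting next.

```bash
python3 - <<'E'
from h import *
np.set_printoptions(precision=3,suppress=True)
r.command_gripper(45,40); print(r.current_time_s(),r.current_finger_gap(),r.grip_depth,r.current_ft_force())
p=np.array(r.current_eef_pos()); p[2]+=140
r.move_linear(p,rate=150); print(r.current_time_s(),r.current_finger_gap(),r.current_ft_force())
cv2.imwrite("pics/l_wrist.png",r.grab_frame("wrist"));cv2.imwrite("pics/l_side.png",r.grab_frame("side"))
E
```

```text
5.875 51.86682125940695 53.900000000000006 [-0.554  5.451  4.65 ]
6.9667 52.31639803868136 [-0.323 -0.487 -1.647]
```

View pics/l_wrist.png

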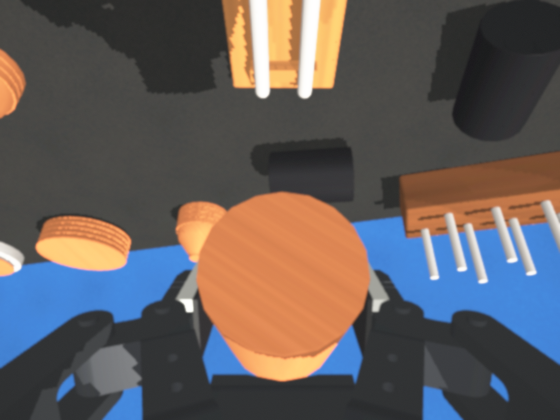

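View pics/l_side.png

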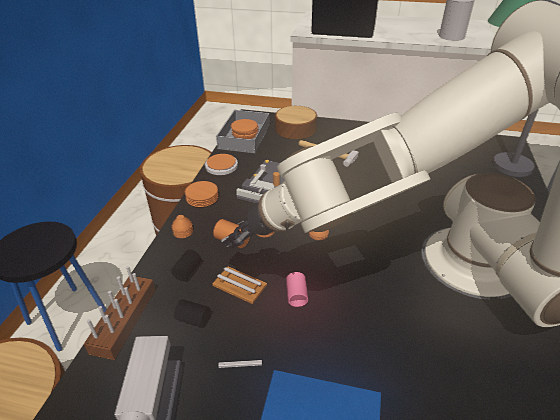

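Tumbler is held without slip. Its closed face is at (284,275), the same place as before lifting. Moving over the stake, rolled half a turn.

```bash
cat >> h.py <<'E'
PSI=-0.164
RP=tilt(PSI,np.pi/4,-1)
def ptcp(zc,xy=STAKE): return np.array([xy[0],xy[1],zc+8.])-r.grip_depth*RP[:,2]
E
python3 - <<'E'
from h import *
np.set_printoptions(precision=3,suppress=True)
print(r.solve_ik(ptcp(180),RP), r.solve_ik(ptcp(50),RP))
q=np.array(r.current_joint_pos()); q[0]=-.1; # first swing part way
r.goto(ptcp(180),RP); print(r.current_time_s(),r.current_finger_gap(),r.current_ft_force(),r.current_joint_pos())
r.move_linear(ptcp(112),rate=120); print(r.current_time_s(), r.current_eef_pos()-ptcp(112))
w=cam("wrist");np.save("wp.npy",w,allow_pickle=True)
for n in("wrist","side","scene"): cv2.imwrite(f"pics/p_{n}.png",r.grab_frame(n))
a=cv2.imread("pics/p_side.png")[90:220,220:350]; b=cv2.imread("pics/p_scene.png")[170:300,130:280]
cv2.imwrite("pics/p_crop.png",np.hstack([cv2.resize(x,(400,350),interpolation=cv2.INTER_CUBIC) for x in(a,b)]))
E
```

```text
[-0.745  0.051  1.864  0.694  0.652  0.551] [-0.745  0.232  1.972  1.056  0.463  0.129]
9.025 51.27875709042306 [ 0.262 -0.552 -1.235] [-0.744  0.051  1.864  0.694  0.652  0.551]
9.7417 [0.326 0.051 0.581]
```

View pics/p_crop.png

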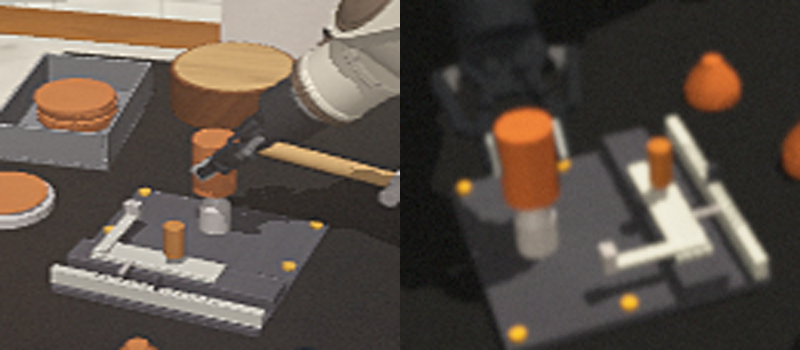

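View pics/p_wrist.png

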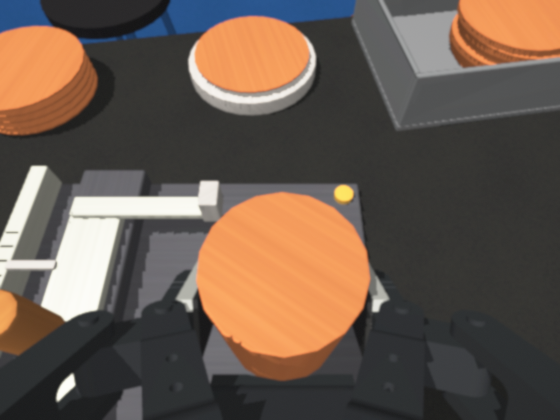

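```bash
python3 - <<'E'
from h import *
np.set_printoptions(precision=2,suppress=True)
for n,win in (("side",(270,100,320,180)),("scene",(150,200,200,270))):
    im=cv2.imread(f"pics/p_{n}.png"); c=cam(n); x0,y0,x1,y1=win; s=im[y0:y1,x0:x1]; hsv=cv2.cvtColor(s,cv2.COLOR_BGR2HSV)
    m=cv2.inRange(hsv,(4,120,80),(16,255,255)); k,l,st,ce=cv2.connectedComponentsWithStats(m); i=1+np.argmax(st[1:,4])
    print(n,"tumbler",st[i,:4]+[x0,y0,0,0],ce[i]+[x0,y0])
    # stake row-wise edges: light grey
    g=cv2.inRange(hsv,(0,0,95),(180,60,255))
    for v in range(st[i,1]+st[i,3]-3,y1-y0,2):
        u=np.where(g[v])[0]; t=np.where(m[v])[0]
        print(v+y0,"grey",(u.min()+x0,u.max()+x0,len(u)) if len(u) else None)
    print("pred axis z=112,50,64",proj(c,[*STAKE,112]),proj(c,[*STAKE,50]),proj(c,[*STAKE,64]),proj(c,[*STAKE,12]))
    z=cv2.resize(s,None,fx=7,fy=7,interpolation=cv2.INTER_CUBIC); cv2.imwrite(f"pics/pz_{n}.png",z)
E
```

```text
side tumbler [275 111  32  40] [287.98 131.21]
148 grey (np.int64(288), np.int64(288), 1)
150 grey (np.int64(285), np.int64(287), 3)
152 grey (np.int64(282), np.int64(284), 3)
154 grey (np.int64(283), np.int64(289), 2)
156 grey (np.int64(286), np.int64(287), 2)
158 grey None
160 grey None
162 grey (np.int64(270), np.int64(275), 6)
164 grey (np.int64(270), np.int64(293), 23)
166 grey (np.int64(270), np.int64(294), 25)
168 grey (np.int64(270), np.int64(294), 23)
170 grey (np.int64(270), np.int64(294), 23)
172 grey (np.int64(270), np.int64(319), 32)
174 grey (np.int64(270), np.int64(319), 33)
176 grey (np.int64(270), np.int64(319), 36)
178 grey (np.int64(270), np.int64(319), 43)
pred axis z=112,50,64 [289.77 150.22] [289.62 164.91] [289.65 161.66] [289.53 173.56]
scene tumbler [164 209  27  39] [177.38 228.08]
245 grey (np.int64(168), np.int64(168), 1)
247 grey (np.int64(166), np.int64(188), 5)
249 grey (np.int64(165), np.int64(189), 18)
251 grey (np.int64(173), np.int64(189), 17)
253 grey (np.int64(173), np.int64(189), 17)
255 grey (np.int64(174), np.int64(189), 16)
257 grey (np.int64(174), np.int64(194), 19)
259 grey (np.int64(174), np.int64(190), 17)
261 grey (np.int64(174), np.int64(192), 18)
263 grey (np.int64(175), np.int64(198), 17)
265 grey (np.int64(177), np.int64(191), 11)
267 grey None
269 grey (np.int64(194), np.int64(194), 1)
pred axis z=112,50,64 [178.1  229.56] [180.45 249.49] [179.93 245.09] [181.82 261.14]
```

View pics/pz_side.png

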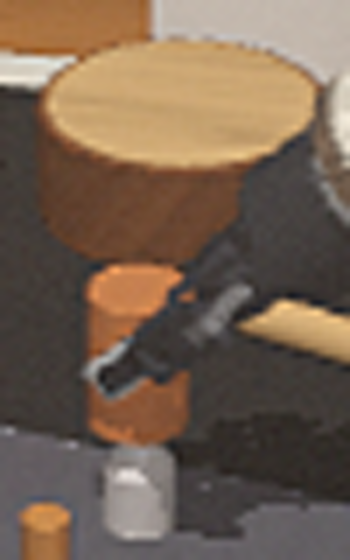

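View pics/pz_scene.png

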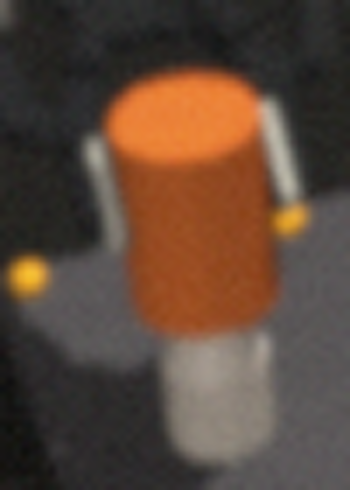

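Side view: tumbler axis at column 289.9, stake at 289.9. Scene view: they agree to about 0.5 px (1.4 mm). Both are inside the 4 mm play, so I'll lower in steps while watching the forces.

```bash
python3 - <<'E'
from h import *
np.set_printoptions(precision=2,suppress=True)
f0=np.array(r.current_ft_force()); print(f0)
for zc in (95,80,70,60,54,52,51):
    r.move_linear(ptcp(zc),rate=60); f=np.array(r.current_ft_force())-f0
    print(zc,r.current_time_s(),f,r.current_eef_pos()-ptcp(zc))
    if np.linalg.norm(f)>12: print("stop");break
for n in("side","scene"): cv2.imwrite(f"pics/q_{n}.png",r.grab_frame(n))
a=cv2.imread("pics/q_side.png")[90:220,220:350]; b=cv2.imread("pics/q_scene.png")[170:300,130:280]
cv2.imwrite("pics/q_crop.png",np.hstack([cv2.resize(x,(400,350),interpolation=cv2.INTER_CUBIC) for x in(a,b)]))
E
```

```text
[ 0.22 -0.43 -0.99]
95 10.325 [-0.25  0.61  1.34] [ 0.02 -0.01 -0.  ]
80 10.725 [-0.57  0.2   0.17] [ 0.03 -0.06  0.14]
70 11.0417 [ 0.06  0.56 -0.59] [0.01 0.01 0.09]
60 11.3583 [-0.35 -0.11 -1.38] [-0.03  0.02  0.01]
54 11.6083 [-0.47  0.3  -0.25] [-0.03  0.07  0.01]
52 11.8583 [0.55 0.62 0.37] [ 0.03 -0.    0.1 ]
51 12.1083 [ 0.13  0.93 -1.23] [ 0.    0.01 -0.03]
```

View pics/q_crop.png

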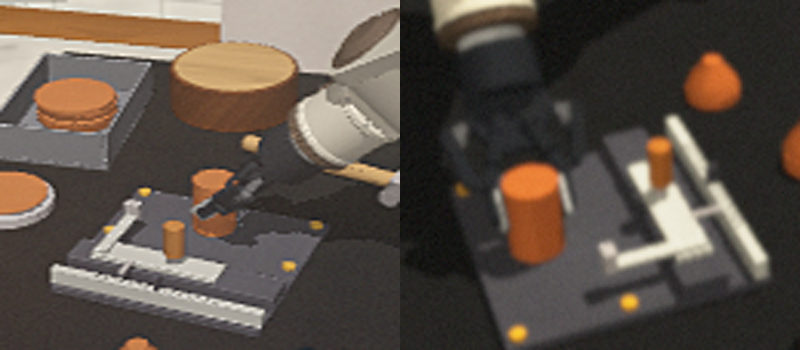

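No side force down to within 1 mm of the seat, and both views show the tumbler over the stake. I'll go to contact, release, then back out along the tool axis.

```bash
python3 - <<'E'
from h import *
np.set_printoptions(precision=2,suppress=True)
for zc in (50,49.3,48.6,48):
    r.move_linear(ptcp(zc),rate=30); f=np.array(r.current_ft_force()); print(zc,f,r.current_finger_gap())
    if f[2]>4: break
r.command_gripper(66,40); print(r.current_time_s(),r.current_finger_gap(),r.current_ft_force())
p=np.array(r.current_eef_pos())
r.move_linear(p-120*RP[:,2],rate=120); print(r.current_time_s(),r.current_ft_force())
w=cam("wrist");np.save("ws.npy",w,allow_pickle=True)
for n in("wrist","side","scene"): cv2.imwrite(f"pics/s_{n}.png",r.grab_frame(n))
a=cv2.imread("pics/s_side.png")[90:220,220:350]; b=cv2.imread("pics/s_scene.png")[170:300,130:280]
cv2.imwrite("pics/s_crop.png",np.hstack([cv2.resize(x,(400,350),interpolation=cv2.INTER_CUBIC) for x in(a,b)]))
E
```

```text
50 [-0.07  0.28 -1.44] 52.05878418035139
49.3 [-0.06  2.19  4.1 ] 51.57432420608657
13.0 65.78852799325563 [ 0.2  -0.61 -0.23]
14.15 [-0.67 -0.72 -0.25]
```

View pics/s_crop.png

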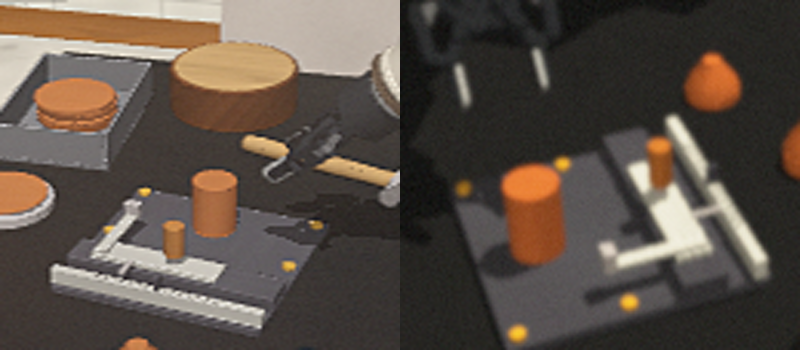

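View pics/s_wrist.png

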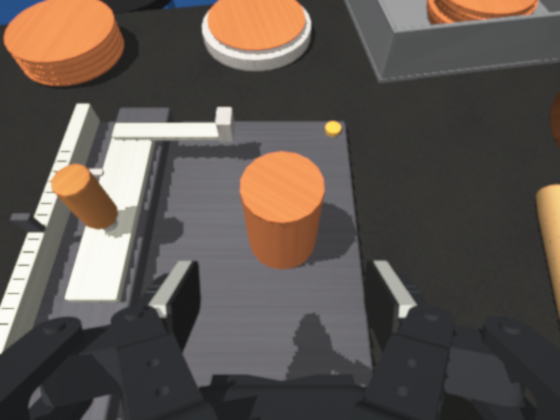

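Seated: contact came at the expected height (49.3–50 mm) and the tumbler stands upright and free, closed top at (282,187) in the wrist view. Handle next, taken from above with the jaws along the jig's x.

```bash
cat >> h.py <<'E'
X=np.array([np.cos(TH),np.sin(TH),0]);Y=np.array([-X[1],X[0],0]); RH=down(TH); HAND=np.array([630.,-175.,0])
E
python3 - <<'E'
from h import *
np.set_printoptions(precision=2,suppress=True)
r.goto(HAND+[0,0,260],RH); print(r.current_time_s(),r.current_joint_pos())
r.command_gripper(60,60)
r.move_linear(HAND+[0,0,132],rate=120); print(r.current_time_s(),r.current_ft_force(),r.current_eef_pos())
w=cam("wrist");np.save("wh.npy",w,allow_pickle=True)
for n in("wrist","side","scene"): cv2.imwrite(f"pics/h_{n}.png",r.grab_frame(n))
a=cv2.imread("pics/h_side.png")[90:220,220:350]; b=cv2.imread("pics/h_scene.png")[170:300,130:280]
cv2.imwrite("pics/h_crop.png",np.hstack([cv2.resize(x,(400,350),interpolation=cv2.INTER_CUBIC) for x in(a,b)]))
E
```

```text
15.3167 [-0.39  0.33  1.31  0.    1.51 -0.22]
16.7667 [ 0.23 -0.45 -0.56] [ 630.32 -175.1   132.85]
```

View pics/h_crop.png

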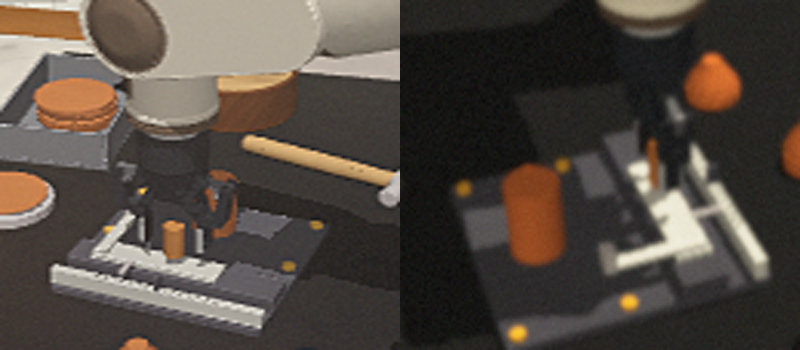

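View pics/h_wrist.png

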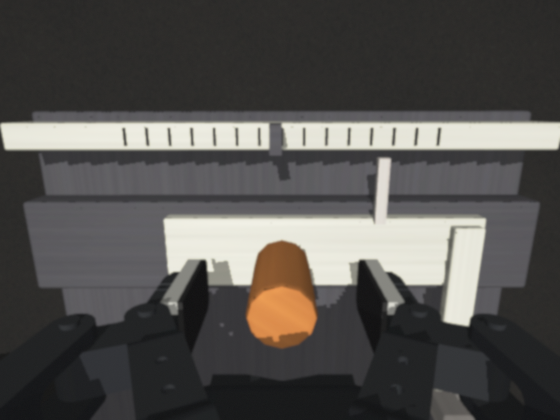

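The handle (281,300) is centred between the jaws, with the pointer tip at (384,159) and the mark (276,125–154). From this close view I'll measure the needed travel, then grip.

```bash
python3 - <<'E'
from h import *
np.set_printoptions(precision=2,suppress=True)
w=np.load("wh.npy",allow_pickle=True).item(); O=np.array([*STAKE,0])+65*Y
j=lambda p:(float((p-O)@X),float((p-O)@Y))
P=j(pt(w,384,159,40)); print("ptr",P)
for u,v,z in [(276,126,54),(276,153,38),(276.3,154,34)]: print("mark",j(pt(w,u,v,z)))
im=cv2.imread("pics/h_wrist.png")[110:230,250:410]; cv2.imwrite("pics/h_zoom.png",cv2.resize(im,(800,600),interpolation=cv2.INTER_CUBIC))
r.command_gripper(15,70); print(r.current_time_s(),r.current_finger_gap(),r.current_ft_force())
w2=cam("wrist"); cv2.imwrite("pics/h2_wrist.png",r.grab_frame("wrist"))
E
```

```text
ptr (44.656916288773296, 103.90845070916818)
mark (-2.141271467139403, 118.55293371864452)
mark (-2.4338505520738156, 106.32350295312605)
mark (-2.361153361396754, 105.42916742950518)
17.3417 22.513320455061336 [-0.4  -0.67  3.71]
```

View pics/h_zoom.png

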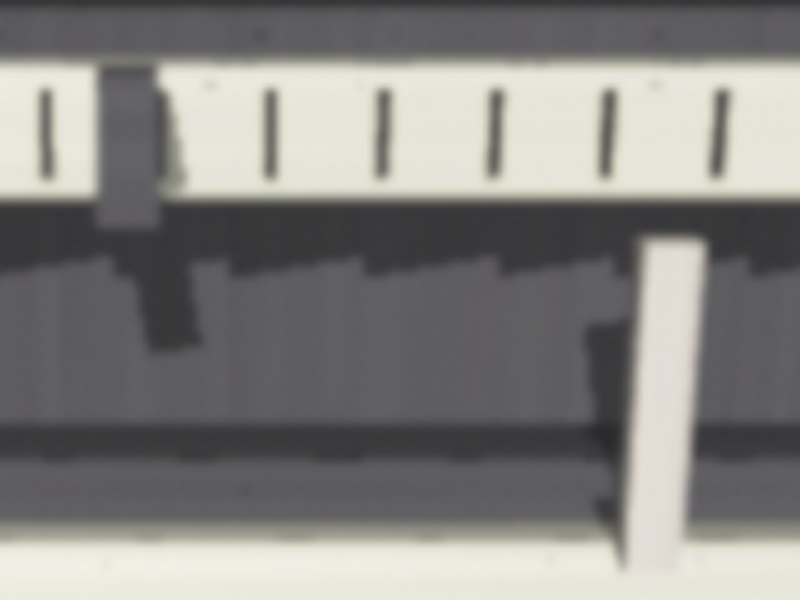

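View pics/h2_wrist.png

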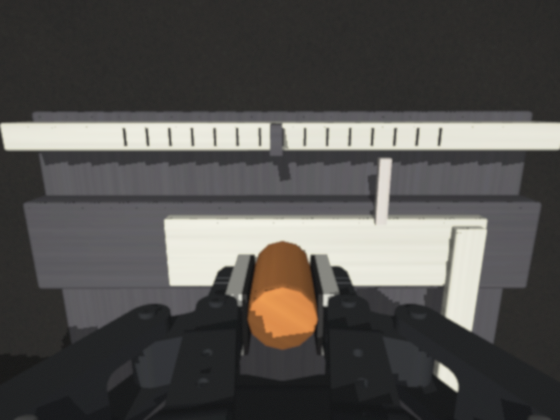

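```bash
python3 - <<'E'
from h import *
np.set_printoptions(precision=2,suppress=True)
p0=np.array(r.current_eef_pos()); cmd=HAND+[0,0,132]-47*X
r.move_linear(cmd,rate=40); r.wait(0.5)
print(r.current_time_s(),r.current_finger_gap(),r.current_ft_force(),(np.array(r.current_eef_pos())-p0)@X)
np.save("we.npy",cam("wrist"),allow_pickle=True)
for n in("wrist","side","scene"): cv2.imwrite(f"pics/e_{n}.png",r.grab_frame(n))
im=cv2.imread("pics/e_wrist.png"); cv2.imwrite("pics/e_zoom.png",cv2.resize(im[110:230,300:460],(800,600),interpolation=cv2.INTER_CUBIC))
a=cv2.imread("pics/e_side.png")[90:220,220:350]; b=cv2.imread("pics/e_scene.png")[170:300,130:280]
cv2.imwrite("pics/e_crop.png",np.hstack([cv2.resize(x,(400,350),interpolation=cv2.INTER_CUBIC) for x in(a,b)]))
E
```

```text
19.2167 22.24830653104404 [ 9.34 -1.37  1.46] -46.61787784054747
```

View pics/e_wrist.png

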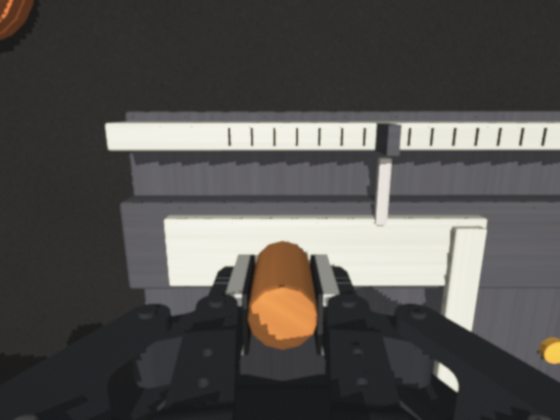

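View pics/e_zoom.png

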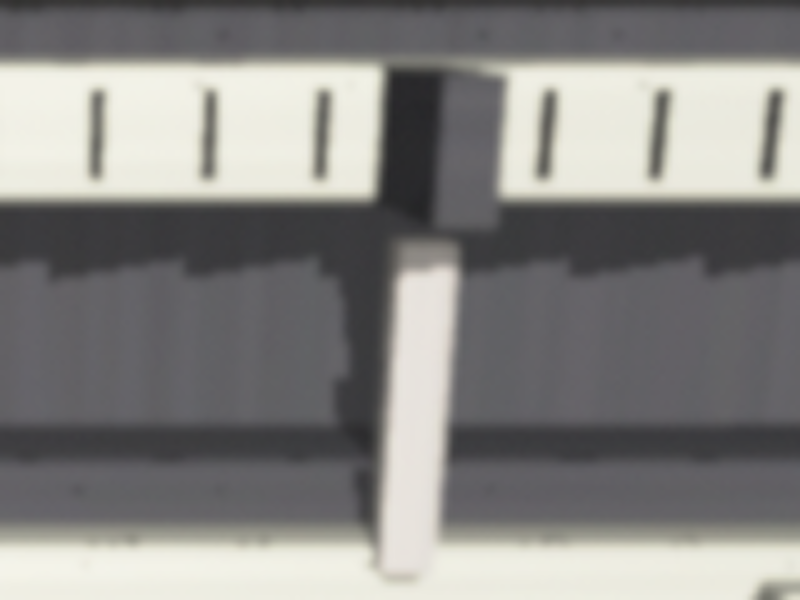

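View pics/e_crop.png

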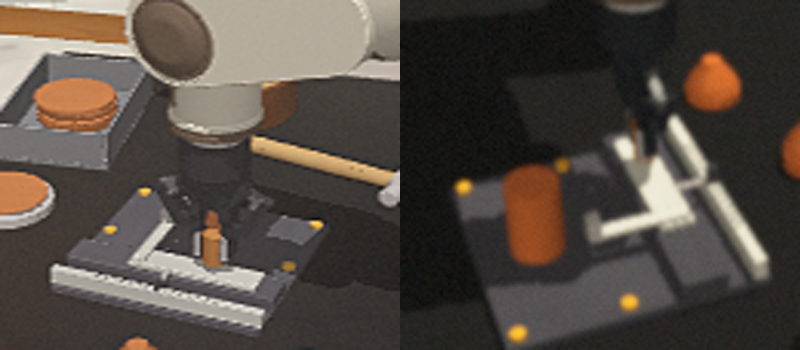

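```bash
python3 - <<'E'
from h import *
np.set_printoptions(precision=2,suppress=True)
w=np.load("we.npy",allow_pickle=True).item(); O=np.array([*STAKE,0])+65*Y
j=lambda u,v,z:[round(float((pt(w,300+u/5,110+v/5,z)-O)@A),2) for A in (X,Y)]
print("ptr L,R",j(393,242,40),j(460,242,40))
print("mark top-face L,R edges (z54)",j(447,75,54),j(505,75,54),j(440,175,54),j(502,175,54)," foot L z34",j(380,200,34))
for n in("side","scene"):  # tumbler after the pull vs after release
    im=[cv2.imread(f"pics/{k}_{n}.png") for k in("s","e")]
c=cam("scene")
im=cv2.imread("pics/e_scene.png")[215:275,150:210]; hsv=cv2.cvtColor(im,cv2.COLOR_BGR2HSV); m=cv2.inRange(hsv,(3,110,50),(16,255,255)); print(cv2.boundingRect(m))
im=cv2.imread("pics/s_scene.png")[215:275,150:210]; hsv=cv2.cvtColor(im,cv2.COLOR_BGR2HSV); m=cv2.inRange(hsv,(3,110,50),(16,255,255)); print(cv2.boundingRect(m), "pred axis top/bottom",proj(c,[*STAKE,88])-[150,215],proj(c,[*STAKE,12])-[150,215])
print(r.current_time_s(),r.current_qvel())
E
```

```text
ptr L,R [-4.58, 104.26] [1.24, 104.26]
mark top-face L,R edges (z54) [-4.92, 118.95] [-0.42, 118.95] [-4.9, 111.29] [-0.02, 111.28]  foot L z34 [-4.43, 107.26]
(5, 13, 39, 41)
(0, 12, 44, 42) pred axis top/bottom [29.03 22.41] [31.82 46.14]
19.3667 [-0.  0. -0.  0.  0.  0.]
```

View pics/e_scene.png

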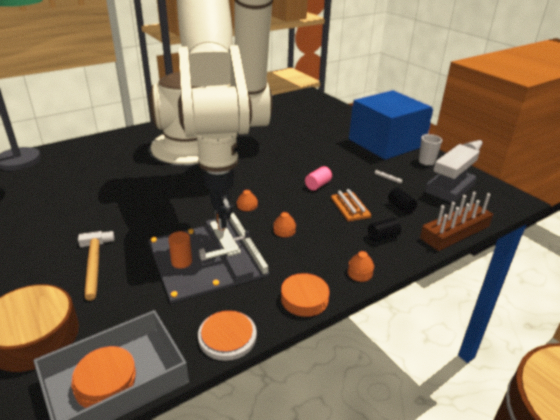

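View pics/e_side.png

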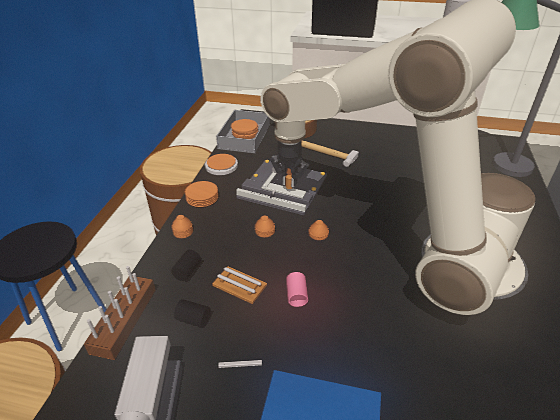

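Pointer centre is at jig x −1.7 mm and the mark at −1.9 (foot) to −2.5 mm (top), less than 1 mm apart. The tumbler stands on the stake, and cups, hammer and punch sit at their starting pixels.

```bash
python3 - <<'E'
from h import *
print(r.current_time_s(),r.current_finger_gap(),r.current_ft_force()); print(r.hand_in())
E
```

```text
19.3667 22.573016138777746 [ 8.30093038 -1.02380927  2.92895232]
the job is handed in; nothing more can be done
None
```

The job was handed in at about 19.4 s. The tumbler stands mouth down over the stake, and the gripper is still holding the handle with the pointer level with the mark.

**What I did:** I gripped the tumbler at 45°, lifted it, rolled it half a turn and lowered it over the stake. The rim met the plate at the expected height (centre about 49.3–50 mm), with no side force above 1 N until then. I let go with the slide still at home, then took the handle from above and pulled it 46.6 mm.

**Last checks:**
- **Pointer:** it measured at jig x −1.7 mm. The mark measured −1.9 mm at its foot and −2.5 mm at its top, so the two mark readings differ by 0.6 mm. Either way the pointer is under 1 mm off, within the 5 mm allowed.
- **Hold:** joint speeds were 0, the spring force on the wrist was about 8–9 N, and the finger gap was steady at about 22.5 mm. That gap is slightly under the knob's stated 24 mm.
- **Tumbler:** it stands on the stake in the scene view. I made no close measurement of its distance from the stake's axis after the pull. A colour-mask box gave slightly different extents before and after the pull, which I put down to the gripper's shadow on it.
- **Bystanders:** the cup stacks, hammer and punch look unmoved in the pictures.

No check failed. The hand-in itself reports no verdict.

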